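# Draw the spirit level out from under the till's cover and hold it up

## Robot

A 7-joint arm with a two-finger parallel gripper is mounted at the origin on a cart in front of the work surface, level with it; the furniture and walls round the work are solid. World frame = base frame: x ahead of the robot, y to its left, z up, the work surface at z = 0. Lengths are in m, angles in rad, forces in N, time in s.
With the tool pointing down it reaches from about 0.4 to 0.85 m from the base axis. Payload 10.4 kg.
Tool frame: the origin (TCP) lies midway between the tips of the shut fingers; the grasp point (between the pads) lies 19 mm behind it (manip.hold_point_z is the distance from the TCP to the grasp point, in m); z points along the fingers, y is the line along which they close (so a half turn about z gives the same grasp; the last joint's range is limited). The gripper opens to 85 mm and grips with 20 to 120 N. Pads are 22 mm wide; open, the fingers measure 114 mm over their backs; the gripper's body (76 mm by 85 mm) begins 54 mm behind the grasp point. The pads swing forward as they close: fully open they stand 13 mm farther back than shut.
Start: joints at [1.09, 0.332, -0.065, 1.46, 0.022, 1.35, -0.088], TCP at [0.276, -0.561, 0.231] pointing down, gripper open.
Joint ranges: [-2.6, 2.6], [-0.5, 2.12], [-1.47, 1.34], [0.16, 2.42], [-1.27, 4.41], [0.06, 2.06], [-2.6, 2.6]. Speed limits (rad/s): [2.22, 2.22, 2.79, 2.79, 3.14, 3.14, 3.14].

## Interface

Orientations are given as a unit quaternion [x, y, z, w].
In Python, from workcell import manip, eyes, job gives the robot as it stands.
- The arm moves only by the shell command python3 -m crank 'ROWS' [FORCE]. ROWS is JSON, a list that holds one entry, the list of rows, each a list of 7 numbers: the finger opening in cm, from 0 to 8.54, then the shift along the world's x, y, z in cm, then the turn, a rotation vector about the world's x, y, z in degrees. In form: [[[hand, x, y, z, ax, ay, az], ...]]. A call has 1 to 20 rows; each row shifts and turns the commanded pose from where the row before left it; what a row does not reach is not made up. A row lasts 1/8 s, in which the tool goes at most 62.5 mm and 10.7 degrees, less where a joint would pass 70% of its speed; a pose out of reach is approached as far as the arm can. A call with a gripper value outside its range is refused whole. The fingers move at their own pace and stop on an object; FORCE is the grip in N (left out, the last holds). Time passes only in rows, so rows that do not move let the fingers close. It gives the time, the measured TCP pose, the force, the opening and the grip force at its end, in the units of the state.
- manip.get_obs(): the state, without advancing time (a new reading comes with each control period).
- eyes.camera(name): name is "scene" or "top"; returns (picture, depth): 480x640x3 uint8, red, green, blue; 480x640 float32, m along the optical axis (not along the pixel's ray), 0 where there is no reading.
- eyes.camera_params(name): a dict with "fx", "fy", "cx", "cy" (pixels), "world_from_camera" (4x4, takes a point from camera to world coordinates). Camera axes: x right, y down, z forward; pixel columns grow to the right and rows downward; lengths in m; the calibration is good to about 2 mm. A picture is of the moment at which its call begins. camera_params takes no time and is no camera call.
- job.hand_in(): hands the job in; it is judged then, once.
The state is a dict: "clock": time; "joint_pos": joint angles; "joint_velocities": joint speeds; "tau": joint torques, N m; "position": TCP position; "ee_rot": TCP orientation; "ft_force": force on the tool from outside, world axes, zero at the start; "torque": the same for the moment, N m; "grip_width": opening from 0.0 (shut) to 1.0 (fully open); "grasp_force": force on a finger pad.
Only numpy, scipy, OpenCV 4.12 (cv2) and the standard library are available. Lean on these libraries where they do the work, as an engineer would, in place of code of your own. Each camera call takes 0.05 s, during which the arm holds its last target. There are 200 camera calls.

## Task

The spirit level lies on its side in the open-topped wooden tool till, one end tucked under the till's fixed cover. Take it by the part in the opening, tip that end up and draw the level out slantwise through the opening, then hold it up horizontal, at least 5 cm above the top of the till's cover, and finish still holding it there, still. Leave the shackle on the cover and the green tin and the tape measure close behind the till where they are.

Things in the scene. Friction and masses are not known exactly. Their poses are not given: they have to be found in the camera images.
- till: Low wooden tool till fixed to the bench, turned up to 0.4 rad either way; origin on the bench under its centre, z up. Inside 160 (its x) by 290 mm (its y); 9 mm walls, 6 mm floor. A fixed 8 mm plywood cover roofs its +y half, straight edge across at y = 0. The -y half is open above, between that edge and the end wall at y = -145 mm; side and end walls there are 55 mm high above the bench.
- cover_edge (a point): Middle of the cover's straight edge, on the cover's top, 80 mm above the bench; the cover's underside is 72 mm above the bench. The cover reaches from here to the till's +y end.
- mouth (a point): Centre of the till's opening (160 mm along the till's x, 145 mm along its y), at the height of the low walls' top, 55 mm above the bench.
- level: Wooden spirit level with brass ends, a plain bar 246 x 46 x 25 mm, 0.2 to 0.33 kg, loose on the till's floor on its side: 6 to 31 mm above the bench, 46 mm across. Own y is its length and at the start points under the cover, own x (25 mm) up, own z (46 mm) level towards the robot. Origin: midway along, on the long edge face away from the robot, 23 mm behind the bar's centre.
- level_mid (a point): Centre of the spirit level bar. The bar lies within 0.07 rad of the till's y, about half of it under the cover. It is longer than the opening, even corner to corner, so it comes out only tilted, the end in the opening first; about 15 degrees lets that end clear the end wall while the other end still lies under the cover.
- open_end (a point): Centre of the level's end face that starts in the opening (123 mm from the bar's centre along its own -y).
- covered_end (a point): Centre of the level's other end face, which starts under the cover (123 mm along own +y).
- shackle: Rusty shackle, 56x55x18 mm, loose on top of the cover near its far end; origin under its centre. Bystander.
- rivet_tin: Green round tin, 78 mm across and 44 mm high, loose on the bench close behind the till; origin under its centre. Bystander.
- tape_measure: Black tape measure with a yellow disc on top, 64x66x34 mm, loose on the bench close behind the till; origin under its centre. Bystander.

How it is judged:
On the way:
1. the level's open end is up out of the opening, above the low end wall, while its other end is still under the cover (height (world z) of open_end above 0.07 m and height (world z) of covered_end below 0.07 m and y of covered_end in the frame of till above 0 m), for 0.05 s.
At the end, for the whole second after the job is handed in: The fingers hold the level still (below 30 mm/s), horizontal within 15 degrees, both its ends at least 125 mm above the bench (45 mm above the cover's top), not touching the till; shackle, green tin and tape measure are within 30 mm of where they stood (height (world z) of each of open_end, covered_end above 0.125 m and angle between level's own y axis and vertical between 1.31 and 1.83 rad and contact force between level and the fingers above 1 N and contact force between level and till below 0.2 N and linear speed of level below 0.03 m/s and distance of each of shackle, rivet_tin, tape_measure from where it was at the start of the episode below 0.03 m); the arm keeps its last pose, push and grip.
It fails at once if a bystander (shackle, green tin or tape measure) was pushed more than 30 mm away (distance of any of shackle, rivet_tin, tape_measure from where it was at the start of the episode above 0.03 m).
It also fails if it takes over 32 s, if anything falls off the work surface, if the arm or the gripper's body presses on something with over 40 N, if the wrist force passes 120 N, or if a joint passes its speed limit or range.

## Working session

There is one attempt and no reset: what is moved stays moved. The work goes in short steps, Python scripts to look and compute and a shell command to move; the robot and the scene stay as the last step left them, time stands still between calls to the robot, and variables do not carry over. Pictures are saved under pics/ and viewed, at most 10 in all, crops included, and the job is handed in when it is done.

```bash
mkdir -p pics
python3 - <<'E'
from workcell import manip, eyes, job
import cv2,numpy as np
o=manip.get_obs();print({k:np.round(v,3) for k,v in o.items()})
for n in("top","scene"):
    p,d=eyes.camera(n);cv2.imwrite(f"pics/{n}0.png",p[:,:,::-1]);np.savez(f"{n}0.npz",p=p,d=d)
    c=eyes.camera_params(n);print({k:np.round(v,3) for k,v in c.items()})
print(manip.hold_point_z)
E
```

```text
{'clock': np.float64(0.0), 'joint_pos': array([ 1.09 ,  0.333, -0.065,  1.461,  0.022,  1.35 , -0.089]), 'joint_velocities': array([-0.001, -0.   ,  0.002, -0.   ,  0.001,  0.   ,  0.   ]), 'tau': array([-0.0000e+00, -6.2545e+01,  4.9000e-02, -3.9161e+01,  1.6000e-02,
        1.0000e-02, -0.0000e+00]), 'position': array([ 0.276, -0.56 ,  0.231]), 'ee_rot': array([ 0.974,  0.227, -0.   , -0.001]), 'ft_force': array([ 0.175, -0.373,  0.068]), 'torque': array([ 0.018, -0.004, -0.046]), 'grasp_force': np.float64(0.0), 'grip_width': np.float64(1.003)}
{'fx': np.float64(469.098), 'fy': np.float64(469.098), 'cx': np.float64(323.177), 'cy': np.float64(231.261), 'world_from_camera': array([[-0.456, -0.844,  0.283,  0.387],
       [-0.89 ,  0.434, -0.14 ,  0.39 ],
       [-0.004, -0.315, -0.949,  0.88 ],
       [ 0.   ,  0.   ,  0.   ,  1.   ]])}
{'fx': np.float64(509.065), 'fy': np.float64(509.065), 'cx': np.float64(319.441), 'cy': np.float64(238.573), 'world_from_camera': array([[ 0.594, -0.447,  0.669,  0.091],
       [-0.804, -0.342,  0.486, -0.132],
       [ 0.011, -0.827, -0.562,  0.552],
       [ 0.   ,  0.   ,  0.   ,  1.   ]])}
0.0187
```

View pics/top0.png

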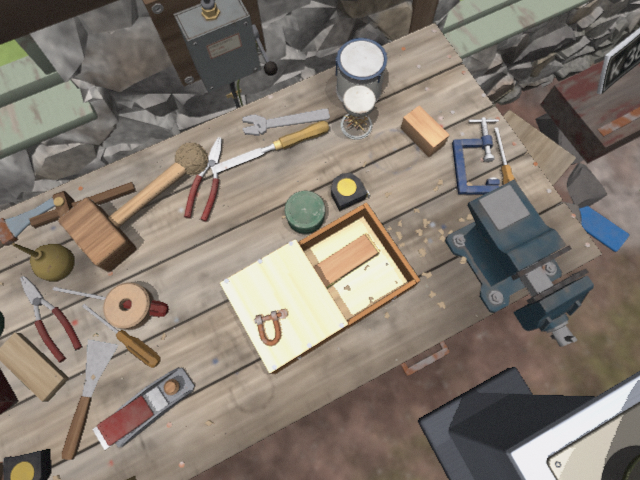

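View pics/scene0.png

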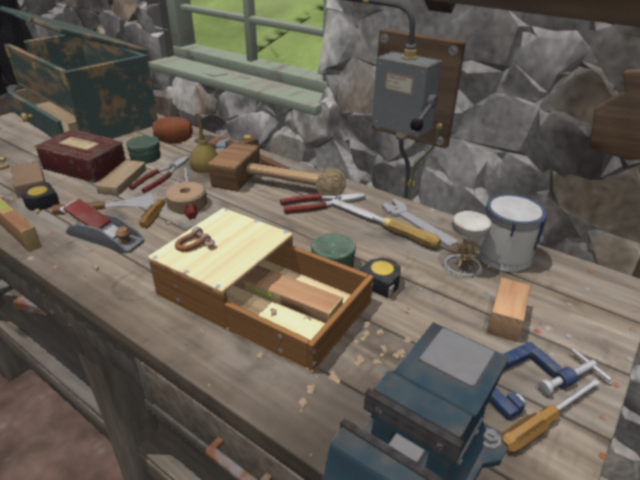

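The top view shows the cover at (222–347, 240–368) with the shackle on it at (270,325). The opening's right corner is at about (416,283), and the level in the opening runs from (320,270) to (378,245). The tin at (305,211) and the tape at (348,190) sit right behind the wall. Next I'll measure the positions.

```bash
cat > h.py <<'E'
import numpy as np,cv2
from workcell import eyes
def pts(n,d):
    c=eyes.camera_params(n);v,u=np.mgrid[0:480,0:640]
    P=np.stack([(u-c["cx"])/c["fx"]*d,(v-c["cy"])/c["fy"]*d,d,np.ones_like(d)],-1)@c["world_from_camera"].T
    return P[...,:3]
E
python3 - <<'E'
from h import *
z=np.load("top0.npz");p,d=z["p"],z["d"];P=pts("top",d)
hsv=cv2.cvtColor(p,cv2.COLOR_RGB2HSV)
for q in [(345,260),(360,270),(290,300),(250,300),(400,260),(305,211),(348,190),(390,300)]:
    print(q,hsv[q[1],q[0]],np.round(P[q[1],q[0]],3))
def rect(m,name):
    X=P[m][:,:2];r=cv2.minAreaRect((X*1000).astype(np.float32));print(name,m.sum(),np.round(np.median(P[m],0),4),"rect c",np.round(r[0],1),"size",np.round(r[1],1),"ang",round(r[2],1));print(np.round(cv2.boxPoints(r),1).tolist())
def big(m):
    m=cv2.morphologyEx(m.astype(np.uint8),cv2.MORPH_OPEN,np.ones((3,3)))
    n,l,s,_=cv2.connectedComponentsWithStats(m);return l==1+np.argmax(s[1:,4])
R=np.zeros((480,640),bool);R[200:375,215:425]=1
cov=big(R&(abs(P[...,2]-.080)<.006)&(hsv[...,1]<130));rect(cov,"cover")
lev=big(R&(abs(P[...,2]-.031)<.006));rect(lev,"level")
low=big(R&(P[...,2]>.046)&(P[...,2]<.062));rect(low,"wall")
box=big(R&(P[...,2]>.046));rect(box,"till")
o=p.copy();o[lev]=(255,0,0);o[low]=(0,255,0);o[cov]=(0,0,255)
cv2.imwrite("pics/m.png",cv2.resize(o[190:380,200:440],None,fx=3,fy=3)[:,:,::-1])
E
```

```text
(345, 260) [ 13  97 223] [0.571 0.254 0.028]
(360, 270) [ 29  21 241] [0.546 0.234 0.003]
(290, 300) [ 30  19 240] [0.541 0.38  0.078]
(250, 300) [ 30  26 241] [0.573 0.441 0.076]
(400, 260) [ 13 132  91] [0.521 0.168 0.048]
(305, 211) [ 53  27 152] [0.689 0.279 0.042]
(348, 190) [ 25 128 236] [0.693 0.183 0.032]
(390, 300) [ 15 139  75] [0.466 0.219 0.04 ]
cover 8524 [0.5447 0.3881 0.0791] rect c [542.5 392.6] size [178.4 154.1] ang 4.4
[[447.70001220703125, 462.6000061035156], [459.5, 308.8999938964844], [637.4000244140625, 322.5], [625.5999755859375, 476.20001220703125]]
level 1507 [0.5711 0.2528 0.0297] rect c [571.8 252.1] size [ 46.1 121.7] ang 6.7
[[541.7999877929688, 309.79998779296875], [556.0, 189.0], [601.7000122070312, 194.3000030517578], [587.5, 315.20001220703125]]
wall 1326 [0.5537 0.2009 0.0538] rect c [554.1 238.1] size [178.9 152.4] ang 4.1
[[459.3999938964844, 307.70001220703125], [470.29998779296875, 155.60000610351562], [648.7999877929688, 168.5], [637.9000244140625, 320.5]]
till 10790 [0.5367 0.3832 0.0789] rect c [515.5 313.3] size [244.3 308.2] ang 4.4
[[382.0, 457.6000061035156], [405.5, 150.3000030517578], [649.0999755859375, 168.89999389648438], [625.5999755859375, 476.20001220703125]]
```

View pics/m.png

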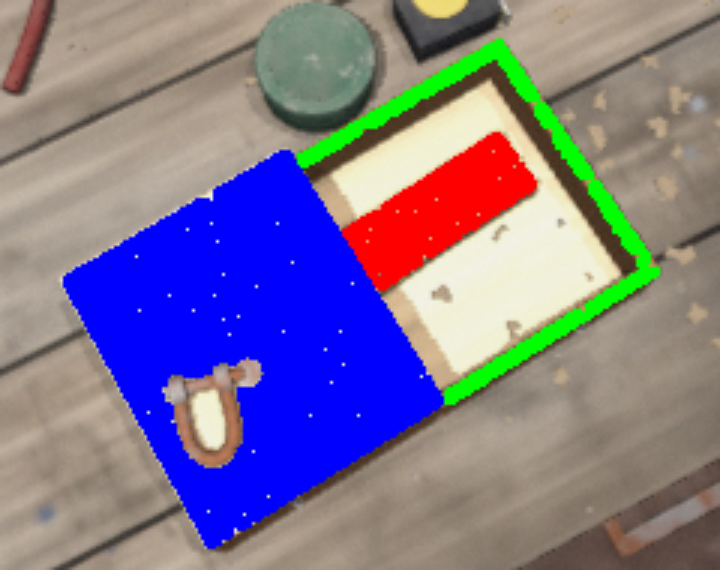

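The mask fits: the level measures 46 mm wide with its top at 30 mm, the cover is 178 mm wide and the wall frame 179 mm. Before moving, I'll check the vise height along the route.

Run:
```python
from h import *
P=np.concatenate([pts(n,np.load(n+"0.npz")["d"]).reshape(-1,3) for n in("top","scene")])
for y in np.arange(-.6,.2,.1):
    print(round(y,1),[ (round(x,1),round(float(np.percentile(q[:,2],99)),3)) for x in np.arange(.2,.8,.1) if len(q:=P[(abs(P[:,1]-y)<.05)&(abs(P[:,0]-x)<.05)&(P[:,2]<.6)])>5])
```

```text
-0.6 [(np.float64(0.2), -0.775), (np.float64(0.3), -0.777), (np.float64(0.6), -0.444), (np.float64(0.7), -0.443), (np.float64(0.8), -0.446)]
-0.5 [(np.float64(0.2), -0.773), (np.float64(0.3), -0.777), (np.float64(0.6), -0.445), (np.float64(0.7), -0.443), (np.float64(0.8), -0.444)]
-0.4 [(np.float64(0.2), -0.777), (np.float64(0.3), -0.779)]
-0.3 [(np.float64(0.2), -0.776), (np.float64(0.3), -0.779)]
-0.2 [(np.float64(0.2), -0.679), (np.float64(0.3), -0.777), (np.float64(0.4), 0.003), (np.float64(0.5), 0.003), (np.float64(0.6), 0.003), (np.float64(0.7), 0.016), (np.float64(0.8), 0.003)]
-0.1 [(np.float64(0.2), -0.675), (np.float64(0.3), 0.131), (np.float64(0.4), 0.131), (np.float64(0.5), 0.119), (np.float64(0.6), 0.024), (np.float64(0.7), 0.023), (np.float64(0.8), 0.003)]
-0.0 [(np.float64(0.2), -0.676), (np.float64(0.3), 0.131), (np.float64(0.4), 0.131), (np.float64(0.5), 0.121), (np.float64(0.6), 0.018), (np.float64(0.7), 0.047), (np.float64(0.8), 0.047)]
0.1 [(np.float64(0.2), -0.676), (np.float64(0.3), -0.083), (np.float64(0.4), 0.014), (np.float64(0.5), 0.016), (np.float64(0.6), 0.013), (np.float64(0.7), 0.012), (np.float64(0.8), 0.1)]
```

```bash
python3 -m crank '[[[6.4,1.86,4.95,0,0,0,4.4],[6.4,1.86,4.95,0,0,0,4.4],[6.4,1.86,4.95,0,0,0,4.4],[6.4,1.86,4.95,0,0,0,4.4],[6.4,1.86,4.95,0,0,0,4.4],[6.4,1.86,4.95,0,0,0,4.4],[6.4,1.86,4.95,0,0,0,4.4],[6.4,1.86,4.95,0,0,0,4.4],[6.4,1.86,4.95,0,0,0,4.4],[6.4,1.86,4.95,0,0,0,4.4],[6.4,1.86,4.95,0,0,0,4.4],[6.4,1.86,4.95,0,0,0,4.4],[6.4,1.86,4.95,0,0,0,4.4],[6.4,1.86,4.95,0,0,0,4.4],[6.4,1.86,4.95,0,0,0,4.4],[6.4,1.86,4.95,0,0,0,4.4],[6.4,0,0,0,0,0,0],[6.4,0,0,0,0,0,0]]]' 90
cat > st.py <<'E'
from workcell import manip
import numpy as np
from scipy.spatial.transform import Rotation as R
o=manip.get_obs();r=R.from_quat(o["ee_rot"]).as_matrix()
print(round(o["clock"],2),np.round(o["position"],4),"ty",np.round(r[:,1],3),"tz",np.round(r[:,2],3),"yaw ty",np.degrees(np.arctan2(r[1,1],r[0,1])).round(2),np.round(o["joint_pos"],2),np.round(o["ft_force"],1),o["grip_width"],o["grasp_force"])
E
python3 st.py
```

```text
clock: 2.35
position: [0.5737, 0.2309, 0.2307]
ee_rot: [0.665, 0.747, -0.001, -0.0]
ft_force: [0.2, -0.5, -0.0]
grip_width: 0.747
grasp_force: 0.0
2.35 [0.5737 0.2309 0.2307] ty [ 0.993  0.115 -0.001] tz [-0.001 -0.001 -1.   ] yaw ty 6.6 [ 0.13  0.42 -0.78  1.45  0.3   1.39 -0.54] [ 0.2 -0.5 -0. ] 0.7469783848474252 0.0
```

```bash
python3 -m crank '[[[6.4,0,0,-4.5,0,0,0],[6.4,0,0,-4.5,0,0,0],[6.4,0,0,-4.5,0,0,0],[6.4,0,0,-3.5,0,0,0],[6.4,0,0,-2.0,0,0,0],[6.4,0,0,-1.2,0,0,0],[6.4,0,0,-1.1,0,0,0],[6.4,0,0,-0.9,0,0,0],[6.4,0,0,0,0,0,0],[6.4,0,0,0,0,0,0]]]' 90; python3 st.py
python3 - <<'E'
from workcell import eyes
import cv2
p,d=eyes.camera("scene");cv2.imwrite("pics/s1.png",cv2.resize(p[180:380,140:420],None,fx=2.5,fy=2.5)[:,:,::-1])
E
```

```text
clock: 3.6
position: [0.5741, 0.2316, 0.0099]
ee_rot: [0.665, 0.747, 0.0, 0.0]
ft_force: [0.3, 1.0, 0.5]
grip_width: 0.748
grasp_force: 0.0
3.6 [0.5741 0.2316 0.0099] ty [0.993 0.116 0.001] tz [ 0.001  0.    -1.   ] yaw ty 6.64 [ 0.07  0.64 -0.69  1.66  0.46  1.02 -0.66] [0.3 1.  0.5] 0.7479714613402918 0.0
```

View pics/s1.png

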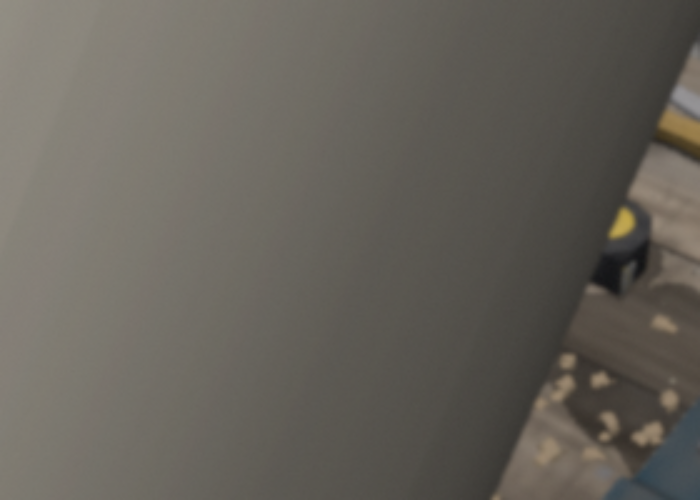

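The arm blocks the scene camera, showing only the tape at (620,220). No contact force has built up, so I'll close on the level.

```bash
python3 -m crank '[[[2,0,0,0,0,0,0],[2,0,0,0,0,0,0],[2,0,0,0,0,0,0],[2,0,0,0,0,0,0],[2,0,0,0,0,0,0],[2,0,0,0,0,0,0]]]' 90; python3 st.py
```

```text
clock: 4.4
position: [0.5744, 0.2316, 0.0103]
ee_rot: [0.665, 0.747, 0.001, 0.0]
ft_force: [-0.6, -1.2, 5.9]
grip_width: 0.515
grasp_force: 92.6
4.4 [0.5744 0.2316 0.0103] ty [0.993 0.115 0.001] tz [ 0.001  0.    -1.   ] yaw ty 6.62 [ 0.07  0.63 -0.69  1.66  0.46  1.02 -0.66] [-0.6 -1.2  5.9] 0.515038976799512 92.6374089717865
```

```bash
python3 -m crank '[[[2,0,0,0.5,0,0,0],[2,0,0,0.9,-2.48,-0.29,0],[2,0,0,0.9,-2.48,-0.29,0],[2,0,0,0.9,-2.48,-0.29,0],[2,0,0,0.9,-2.48,-0.29,0],[2,0,0,0.9,-2.48,-0.29,0],[2,0,0,0.7,-2.48,-0.29,0],[2,0,0,0,0,0,0],[2,0,0,0,0,0,0]]]'; python3 st.py;  python3 - <<'E'
from workcell import eyes
import cv2,numpy as np
p,d=eyes.camera("top");cv2.imwrite("pics/t2.png",cv2.resize(p[170:380,200:440],None,fx=2.5,fy=2.5)[:,:,::-1])
E
```

```text
clock: 5.52
position: [0.5738, 0.2309, 0.0659]
ee_rot: [0.659, 0.74, -0.087, 0.097]
ft_force: [0.3, -0.1, -2.2]
grip_width: 0.518
grasp_force: 91.8
5.53 [0.5738 0.2309 0.0659] ty [ 0.993  0.115 -0.   ] tz [ 0.029 -0.256 -0.966] yaw ty 6.61 [-0.13  0.61 -0.62  1.55  0.59  1.28 -0.8 ] [ 0.3 -0.1 -2.2] 0.5184593566391443 91.78137302398682
```

View pics/t2.png

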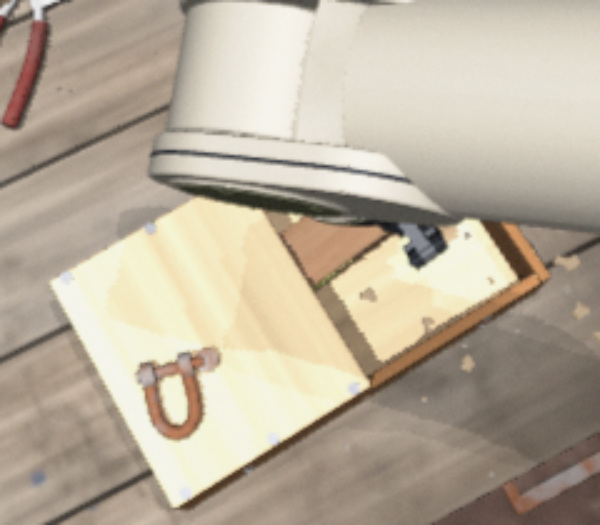

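The gripper holds the level and the bar is visible next to the cover edge, around crop pixel (320,240). I'll check its tilt from the depth.

```bash
cat > tilt.py <<'E'
from h import *
import sys
a,b,c,e=map(int,sys.argv[1:5]);zm=float(sys.argv[5])
p,d=eyes.camera("top");P=pts("top",d)[c:e,a:b].reshape(-1,3);h=cv2.cvtColor(p,cv2.COLOR_RGB2HSV)[c:e,a:b].reshape(-1,3)
m=(P[:,2]>zm)&(h[:,1]>60)&(h[:,0]<20)&(h[:,2]>90);P=P[m]
for _ in range(3):
    A=np.c_[P[:,:2],np.ones(len(P))];k=np.linalg.lstsq(A,P[:,2],rcond=None)[0];P=P[abs(A@k-P[:,2])<.005]
u=np.array([-.115,.993]);print(len(P),"mean",P.mean(0).round(4),"tilt deg along bar",np.degrees(np.arctan(k[:2]@u)).round(1),P.min(0).round(3),P.max(0).round(3))
E
python3 tilt.py 312 360 255 288 0.035
```

```text
77 mean [0.5603 0.2871 0.0699] tilt deg along bar 36.1 [0.547 0.246 0.062] [0.575 0.319 0.079]
```

The depth point (z 70 mm at y 0.287) matches a bar tilted 15° in the grip, leaving about 7 mm under the cover edge. The plane fit also picked up the cover edge, so I'm ignoring its tilt. Now I'll draw the level out slantwise.

```bash
python3 -m crank '[[[2,0.1,-0.8,0.15,0,0,0],[2,0.18,-1.5,0.32,0,0,0],[2,0.18,-1.6,0.34,0,0,0],[2,0.18,-1.6,0.34,0,0,0],[2,0.18,-1.6,0.34,0,0,0],[2,0.18,-1.6,0.36,0,0,0],[2,0.18,-1.6,0.4,0,0,0],[2,0.18,-1.6,0.4,0,0,0],[2,0.18,-1.6,0.4,0,0,0],[2,0.18,-1.6,0.4,0,0,0],[2,0.18,-1.6,0.4,0,0,0],[2,0,0,0,0,0,0]]]'; python3 st.py;  python3 - <<'E'
from workcell import eyes
import cv2,numpy as np
p,d=eyes.camera("top");cv2.imwrite("pics/t3.png",cv2.resize(p[170:410,200:500],None,fx=2.5,fy=2.5)[:,:,::-1])
E
```

```text
clock: 7.12
position: [0.5933, 0.0624, 0.1052]
ee_rot: [0.66, 0.74, -0.087, 0.098]
ft_force: [-0.2, -0.0, -1.9]
grip_width: 0.517
grasp_force: 91.8
7.12 [0.5933 0.0624 0.1052] ty [0.994 0.113 0.001] tz [ 0.03  -0.258 -0.966] yaw ty 6.49 [ 0.15  0.46 -0.6   1.66  0.54  1.23 -0.52] [-0.2 -0.  -1.9] 0.5167706275713867 91.81588411331177
```

View pics/t3.png

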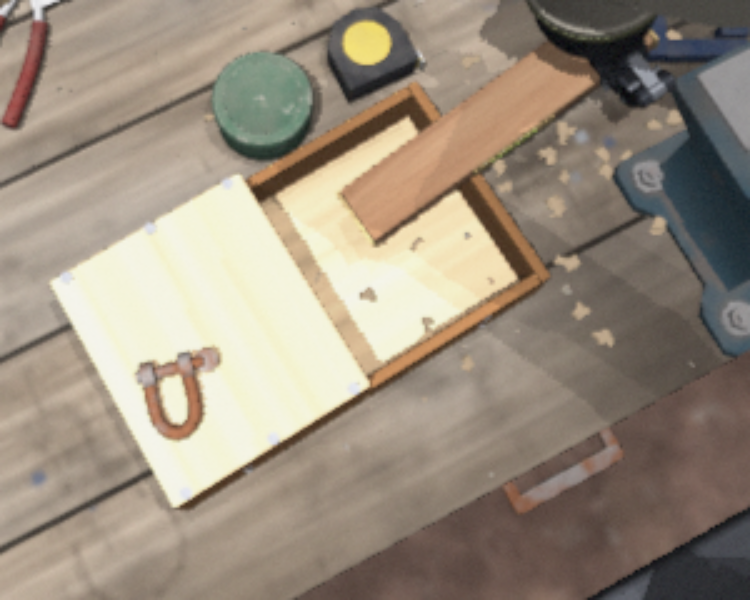

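The level is fully out from under the cover. Its lower end shows at crop (360,215), clear of the edge, and the bystanders haven't moved. Next: lift, then level it.

```bash
python3 -m crank '[[[2,0,0,1,0,0,0],[2,0,0,2,0,0,0],[2,0,0,2,0,0,0],[2,0,0,2,0,0,0],[2,0,0,2,2.48,0.29,0],[2,0,0,2,2.48,0.29,0],[2,0,0,2,2.48,0.29,0],[2,0,0,1,2.48,0.29,0],[2,0,0,1,2.48,0.29,0],[2,0,0,0,2.48,0.29,0],[2,0,0,0,0,0,0],[2,0,0,0,0,0,0]]]'; python3 st.py;  python3 tilt.py 300 440 160 300 0.1
python3 - <<'E'
from workcell import eyes
import cv2,numpy as np
p,d=eyes.camera("top");cv2.imwrite("pics/t4.png",p[:,:,::-1])
E
```

```text
clock: 8.68
position: [0.5927, 0.0646, 0.2552]
ee_rot: [0.665, 0.747, -0.0, 0.0]
ft_force: [0.1, 0.8, -2.6]
grip_width: 0.516
grasp_force: 91.8
8.68 [0.5927 0.0646 0.2552] ty [0.993 0.116 0.   ] tz [ 0.    -0.001 -1.   ] yaw ty 6.66 [ 0.34  0.33 -0.66  1.48  0.2   1.41 -0.21] [ 0.1  0.8 -2.6] 0.5163968290463197 91.84322476387024
416 mean [0.5771 0.191  0.274 ] tilt deg along bar 1.1 [0.574 0.11  0.269] [0.582 0.271 0.277]
```

View pics/t4.png

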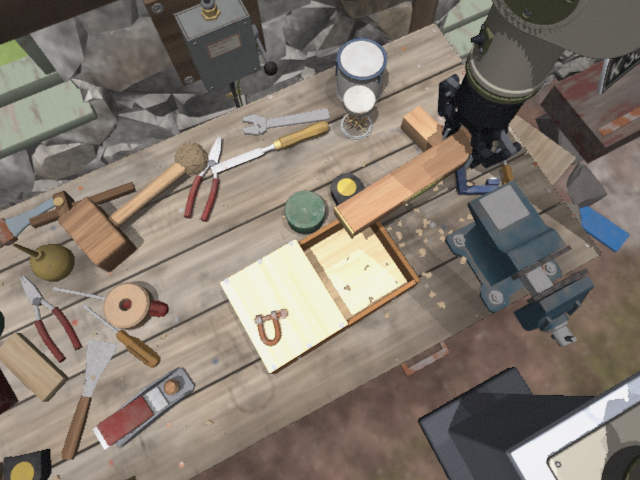

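The level is in the grip from (345,215) to (465,150), about 1° off horizontal with its top at z ≈ 0.274. The tin, tape and shackle are where they started. I'll let it settle and hand in.

```bash
python3 -m crank '[[[2,0,0,0,0,0,0],[2,0,0,0,0,0,0],[2,0,0,0,0,0,0],[2,0,0,0,0,0,0]]]'; python3 -c "
from workcell import job;print(job.hand_in())"
```

```text
clock: 9.28
position: [0.5929, 0.0643, 0.2548]
ee_rot: [0.665, 0.747, -0.0, 0.0]
ft_force: [-0.0, 0.6, -1.8]
grip_width: 0.517
grasp_force: 91.8
the job is handed in; nothing more can be done
None
```

I drew the level out of the till and handed the job in at 9.3 s, with the level held still about 1° off horizontal and roughly 25 cm above the bench; the shackle, tin and tape looked unmoved, and the hand-in returned no verdict.

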